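Seat the moulding and press the guarded clamp lever

ROBOT

A 6-joint arm with a two-finger parallel gripper is mounted at the origin on the work surface. World frame = base frame: x ahead of the robot, y to its left, z up, the work surface at z = 0. Lengths are in m, angles in rad, forces in N, time in s.
With the tool pointing down it reaches from about 0.3 to 0.775 m from the base axis. Payload 14.6 kg.
Tool frame: the origin (TCP) lies midway between the tips of the shut fingers; the grasp point (between the pads) lies 19 mm behind it (ctrl.grip_depth is the z of the grasp point in the tool frame, in m); z points along the fingers, y is the line along which they close (so a half turn about z gives the same grasp; the last joint's range is limited). The gripper opens to 94 mm and grips with 3 to 60 N. Pads are 16 mm wide; open, the fingers measure 119 mm over their backs; the gripper's body (75 mm by 177 mm) begins 78 mm behind the grasp point.
Start: joints at [1.247, 0.3, 1.521, -0, 1.321, -0.067], TCP at [0.14, 0.532, 0.205] pointing down, gripper open.
Joint ranges: [-3.03, 3.03], [-0.79, 2.21], [0.23, 2.52], [-1.04, 4.18], [0, 3.07], [-2.55, 2.55]. Speed limits (rad/s): [2.22, 2.22, 2.57, 3.14, 3.14, 3.14].

INTERFACE

Orientations are given as [roll, pitch, yaw] about the fixed x, y, z axes, in that order (R = Rz(yaw) Ry(pitch) Rx(roll)).
In Python, from station import ctrl gives the robot as it stands. The module is installed in compiled form; this text tells all that it offers.
- The arm moves only by the tool carry_out, never from a script. Its argument "commands" is a list of rows, each a list of 3 entries, a list of its own where there are three numbers: the closure, from 0 (fully open) to 1 (shut), then the shift along the tool's x, y, z in mm, then the turn, a rotation vector about the tool's x, y, z in rad. In form: [[gripper, [tx, ty, tz], [wx, wy, wz]], ...]. A call has 1 to 10 rows; each row shifts and turns the commanded pose from where the row before left it, along the tool's axes as they then stand; what a row does not reach is not made up. A row lasts 1/8 s, in which the tool goes at most 62.5 mm and 10.7 degrees, less where a joint would pass 70% of its speed; a pose out of reach is approached as far as the arm can. A call with a gripper value outside its range is refused whole. The fingers move at their own pace and stop on an object; "squeeze" is the grip in N (left out, the last holds). Time passes only in rows, so rows that do not move let the fingers close. It gives the time, the measured TCP pose, the force, the opening and the grip force at its end, in the units of the state.
- ctrl.get_obs(): the state, without advancing time (a new reading comes with each control period).
- ctrl.camera(name): name is "side" or "top"; returns a dict with "img" (420x560x3 uint8, blue, green, red), "camera_matrix" (3x3 intrinsics, pixels), "rvec" (rotation vector, rad) and "tvec" (3), from world to camera coordinates, as OpenCV has them. Camera axes: x right, y down, z forward; pixel columns grow to the right and rows downward; lengths in m; the calibration is good to about 2 mm. A picture is of the moment at which its call begins. There is no depth.
- ctrl.hand_in(): hands the job in; it is judged then, once.
Trained networks look in the newest picture that a camera, given by its name, has taken for a name from the list of things; names that differ only in an ending like _2 or _b are one class to them, and where a whole thing is asked for, a point or a joint stands for the part that bears it (a point fixed in the world has none). Each returns a list of dicts, best first, with "score" (0 to 1); they miss things now and then, are a little off and sometimes report something else, mostly with a low value. They report only what shows in the picture. A call takes as long as a camera call. They do not tell look-alikes from the thing itself.
- ctrl.outline_of(thing, camera): "region" (420x560 bool, what is visible of it).
- ctrl.place_of(thing, camera): "at" ([x, y, z] in m, in world coordinates, good to about 4 mm: a listed point, or the origin of a listed thing).
The state is a dict: "time_s": time; "qpos": joint angles; "joint_vel": joint speeds; "tau": joint torques, N m; "ee_pos": TCP position; "eef_rot": TCP orientation; "force": force on the tool from outside, world axes, zero at the start; "moment": the same for the moment, N m; "grip_width": finger opening in m; "grip_force": force on a finger pad.
Only numpy, scipy, OpenCV 4.12 (cv2) and the standard library are available. Lean on these libraries where they do the work, as an engineer would, in place of code of your own. Each camera call takes 0.05 s, during which the arm holds its last target. There are 200 camera calls.

TASK

With closed fingertips, push the long wood strip along its lane in the jig until its end is fully home against the blue stop. Then reach down through the yellow guard window and press the red lever pad all the way down, without touching the guard, and draw back out. Nothing is to be gripped or lifted, and the black tape roll, glue bottle, orange cup and dark offcut stay where they are.

Things in the scene. Friction and masses are not known exactly. Their poses are not given: they have to be found in the camera images.
- press: Fixed jig: aluminium plate 12 mm thick, x -125..90, y -175..130 mm; origin on the bench, z up, y along the lane, turned up to 0.3 rad. Lane centred on x = 45 mm, 42 wide between fences (tops z = 24, y -120..60), ending at a blue stop, face at y = -120. The strip is pushed towards -y. Blue bearing blocks (tops z = 82) at y = -140, x = -92 and 84.
- strip_center (a point): Centre of the loose light brown wood strip, 38 (x) x 240 (y) x 22 mm, 90-180 g, flat in the lane, axes as the jig's, underside at z = 12 mm. Fully home its centre is at y = 0 in the jig's frame and its free end face, to be pushed on, at y = 120 mm, clear of the fences. Starts 30 to 65 mm short of that; slides with about 1 N.
- guard: Yellow window guard fixed on the jig, same axes. Origin: centre of the window in the frame's upper face, 100 mm above the bench (x = -60, y = -40 mm in the jig's frame). Clear opening 84 (x) x 100 (y) mm; bars 14 wide, 10 thick; outside 112 x 128. Posts and a fence of thin upright bars stand below the frame. Not to be touched at all.
- lever_pad (a point): Centre of the upper face of the red lever pad, 34 mm (x) x 44 mm (y), centred below the guard window; up, it is about 16 mm below the frame's upper face (z = 84 mm), fully pressed about 36 mm below it (z = 64 mm).
- lever (a joint): Lever angle, rad: 0 up, 0.2 fully down on its stop; starts at 0 to 0.04. The shaft is 100 mm from the pad, so the pad goes down 10 mm per 0.1 rad. Takes about 5 N on the pad, has no return spring and stays where left. It also lowers a rubber-tipped hold-down finger to just above the strip, near the stop.
- tape: Black roll of tape lying flat, 90 mm across, 24 mm high, loose; origin at its underside centre. To be left alone.
- glue: White glue bottle with green cap, 52 mm across, 115 mm tall, loose, upright; origin at its underside centre. To be left alone.
- cup: Orange plastic cup, 60 mm across, 50 mm tall, loose; origin at its underside centre. To be left alone.
- offcut: Dark wood offcut 38 x 60 x 22 mm, loose, lying flat; origin at its underside centre. To be left alone.
Things that resemble listed ones, but are neither listed nor needed, are in the scene too. What is meant by the part that bears strip_center is not green, and is the larger of those in its own colour.

How it is judged:
By the outcome, as a careful person would: the job done as asked, in the order asked, and still so for the second after the job is handed in, with the robot touching nothing.
It also fails if it takes over 48 s, if anything falls off the work surface, if the arm or the gripper's body presses on something with over 40 N, if the wrist force passes 120 N, or if a joint passes its speed limit or range.

## Working session

There is one attempt and no reset: what is moved stays moved. The work goes in short steps, Python scripts to look and compute and a tool call to move; the robot and the scene stay as the last step left them, time stands still between calls to the robot, and variables do not carry over. Pictures are saved under pics/ and viewed, at most 10 in all, crops included, and the job is handed in when it is done.

Besides the shell and the picture viewer there is one more tool, called after ">>>" as a command line: name --argument value ..., lists and objects as JSON in quotes. carry_out: Moves the arm, as the interface text tells. Its arguments: {"type":"object","properties":{"commands":{"type":"array","items":{"type":"array"}},"squeeze":{"type":"number"}},"required":["commands"]}

```bash
mkdir -p pics
cat > h.py <<'E'
import numpy as np, cv2
from station import ctrl
def cam(n):
    c=ctrl.camera(n); R=cv2.Rodrigues(np.array(c["rvec"],float))[0]
    return c,np.array(c["camera_matrix"]),R,np.array(c["tvec"],float).ravel()
def back(px,z,K,R,t):
    px=np.atleast_2d(px).astype(float)
    d=(R.T@np.linalg.inv(K)@np.c_[px,np.ones(len(px))].T).T; o=-R.T@t
    return o+d*((z-o[2])/d[:,2])[:,None]
def proj(P,K,R,t):
    p=(K@(R@np.atleast_2d(P).T+t[:,None])).T; return p[:,:2]/p[:,2:]
E
python3 - <<'E'
from h import *
for n in("top","side"):
    c,K,R,t=cam(n); cv2.imwrite(f"pics/{n}0.png",c["img"]); print(n,-R.T@t)
    for k in("press","strip_center","guard","lever_pad","tape","glue","cup","offcut"):
        print(k,[(np.round(d["at"],3).tolist(),round(d["score"],2),proj(d["at"],K,R,t).round()[0].tolist()) for d in ctrl.place_of(k,n)])
o=ctrl.get_obs();print(o["time_s"],o["eef_rot"],o["ee_pos"],o["grip_width"])
E
```

```text
top [0.44133871 0.00878281 0.98940691]
press [([0.574, -0.104, -0.002], 0.76, [324.0, 174.0]), ([0.7, -0.228, 0.0], 0.32, [376.0, 120.0])]
strip_center [([0.556, 0.292, 0.007], 0.89, [152.0, 183.0]), ([0.252, -0.246, 0.013], 0.63, [390.0, 316.0]), ([0.631, -0.066, 0.024], 0.6, [308.0, 148.0])]
guard []
lever_pad [([0.506, -0.133, 0.081], 0.78, [342.0, 201.0])]
tape [([0.702, -0.226, -0.001], 0.68, [375.0, 120.0])]
glue []
cup [([0.742, -0.066, 0.004], 0.9, [307.0, 103.0])]
offcut [([0.535, 0.123, -0.002], 0.62, [226.0, 192.0])]
side [ 0.0935636  -0.78061146  0.86008877]
press [([0.576, -0.105, -0.0], 0.83, [321.0, 244.0])]
strip_center [([0.257, -0.255, 0.013], 0.96, [219.0, 352.0]), ([0.55, 0.289, 0.007], 0.85, [235.0, 153.0]), ([0.63, -0.07, 0.019], 0.84, [333.0, 220.0])]
guard [([0.508, -0.128, 0.099], 0.96, [302.0, 229.0])]
lever_pad [([0.507, -0.132, 0.085], 0.75, [302.0, 235.0])]
tape [([0.704, -0.232, 0.001], 0.81, [402.0, 259.0])]
glue [([0.512, -0.312, 0.002], 0.97, [351.0, 321.0])]
cup [([0.748, -0.067, -0.004], 0.92, [373.0, 210.0])]
offcut [([0.533, 0.124, -0.004], 0.76, [258.0, 193.0])]
0.9 [3.14157581e+00 8.10767145e-06 2.88485692e+00] [0.13966986 0.53196992 0.20545649] 0.0936688444650349
```

Run:
```python
import cv2,numpy as np
a=cv2.imread("pics/top0.png");b=cv2.imread("pics/side0.png")
cv2.imwrite("pics/topc.png",cv2.resize(a[60:360,130:430],(600,600),interpolation=cv2.INTER_CUBIC))
```

```text
(no output)
```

View pics/topc.png

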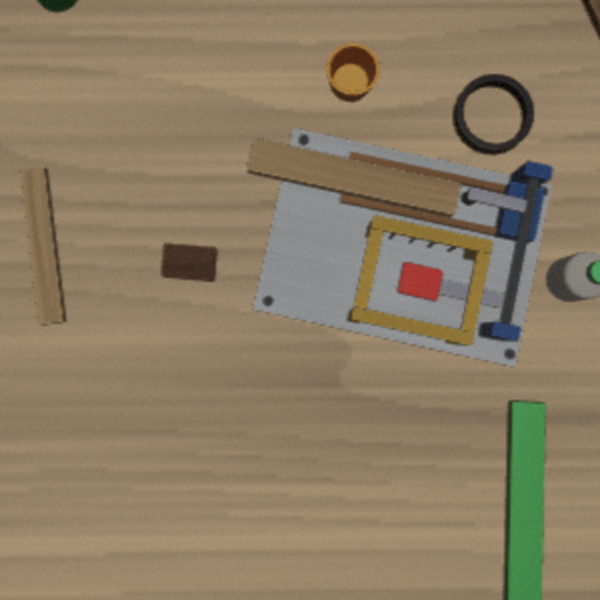

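View pics/side0.png

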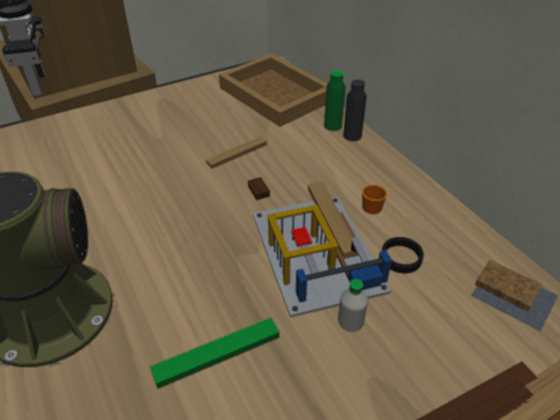

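The top crop shows three strips in full-image pixels. The green one at (390,316) is the wrong colour. The small light one at (152,183) lies loose on the bench and is shorter. The long light one at (308,148) lies in the jig lane. It is the larger of the brown ones, so it is the one meant, and this enlarged crop confirms it. The red pad is at (340,201) in the yellow window.

```bash
cat > fit.py <<'E'
from h import *
from scipy.optimize import least_squares
c,K,R,t=cam("top")
J=np.array([[-125,130,12],[-125,-175,12],[90,130,12],[-116,24,100],[-116,-104,100],[-4,24,100],[-4,-104,100]])/1e3
px=np.array([[253,310],[517,367],[295,128],[350,320],[470,344],[372,217],[492,240]])/2+[130,60]
def W(p,P): 
    s,k=np.sin(p[2]),np.cos(p[2]); P=np.atleast_2d(P); return np.c_[p[0]+k*P[:,0]-s*P[:,1],p[1]+s*P[:,0]+k*P[:,1],P[:,2]]
f=lambda p:(proj(W(p,J),K,R,t)-px).ravel()
r=least_squares(f,[.575,-.105,-.21],loss="soft_l1"); p=r.x; np.save("jig.npy",p)
print(p,f(p).reshape(-1,2).round(1).tolist())
L=lambda w:np.c_[np.cos(p[2])*(w[:,0]-p[0])+np.sin(p[2])*(w[:,1]-p[1]),-np.sin(p[2])*(w[:,0]-p[0])+np.cos(p[2])*(w[:,1]-p[1])]*1e3
print("strip corners jig",L(back(np.array([[255,138],[248,165],[455,217]])/2+[130,60],.034,K,R,t)).round(1))
print("pad net jig",L(np.array([[.506,-.133],[.507,-.132],[.508,-.128],[.631,-.066],[.63,-.07]])).round(1))
# overlay
im={}
for n in("top","side"):
    c,K,R,t=cam(n); g=cv2.resize(c["img"],None,fx=3,fy=3,interpolation=cv2.INTER_CUBIC)
    def box(x0,x1,y0,y1,z,col):
        q=proj(W(p,np.array([[x0,y0,z],[x1,y0,z],[x1,y1,z],[x0,y1,z]])/1e3),K,R,t)
        cv2.polylines(g,[np.int32((q+.5)*3)],True,col,1)
    box(-125,90,-175,130,12,(255,0,255));box(-116,-4,-104,24,100,(255,0,0));box(-102,-18,-90,10,100,(255,0,0))
    box(-77,-43,-62,-18,84,(0,255,0));box(26,64,-75,165,34,(0,0,0))
    y,x=(100,240) if n=="top" else (170,240)
    im[n]=g[y*3:(y+165)*3,x*3:(x+180)*3] if n=="side" else g[y*3:(y+165)*3,x*3:(x+180)*3]
    cv2.imwrite(f"pics/ov_{n}.png",im[n])
E
python3 fit.py
```

```text
[ 0.57355306 -0.10172687 -0.219531  ] [[-0.4, -0.0], [-0.8, -0.1], [-1.4, 0.0], [0.2, -0.1], [0.9, 1.0], [0.3, -1.1], [0.5, 0.3]]
strip corners jig [[ 64.5 167.4]
 [ 32.7 168.5]
 [ 24.1 -70.9]]
pad net jig [[-59.1 -45.2]
 [-58.4 -44. ]
 [-58.3 -39.9]
 [ 48.3  47.4]
 [ 48.2  43.3]]
```

View pics/ov_top.png

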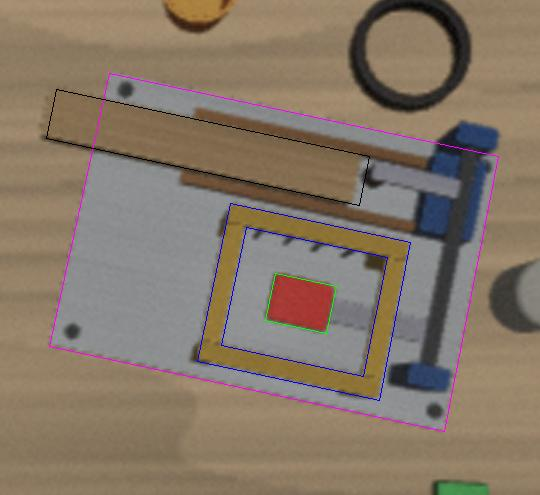

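View pics/ov_side.png

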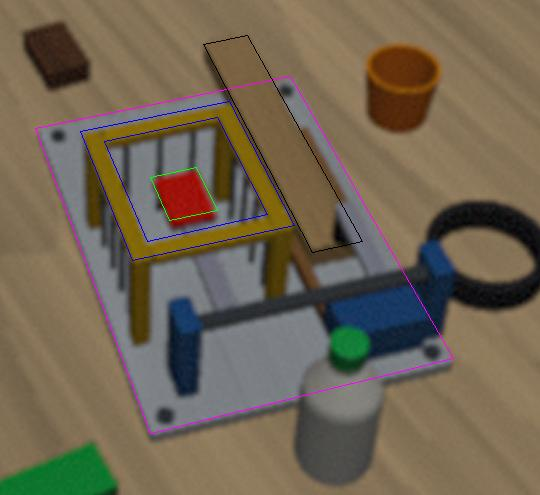

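The overlay fits in both views to about 1–2 mm. The jig is at (0.574, -0.102) with yaw -0.22, and the strip's free end is at jig y≈167 mm, 47 mm short, which is within the stated range. Next I close the fingers, square up and approach.

```bash
cat > g.py <<'E'
from h import *; import sys
p=np.load("jig.npy");o=ctrl.get_obs();w=np.array(o["ee_pos"])
from scipy.spatial.transform import Rotation as Q
k,s=np.cos(p[2]),np.sin(p[2]);d=w[:2]-p[:2]
j=np.array([k*d[0]+s*d[1],-s*d[0]+k*d[1],w[2]])*1e3
print("t",o["time_s"],"jig mm",j.round(1),"F",np.round(o["force"],1),"width",round(o["grip_width"],4))
Rt=Q.from_euler("xyz",o["eef_rot"]); Rg=Q.from_euler("xyz",[np.pi,0,np.pi+p[2]])
print("turn",(Rt.inv()*Rg).as_rotvec().round(4))
if len(sys.argv)>1:
    e=np.array([float(a) for a in sys.argv[1:4]])-j; print("tool shift after turn",np.round([-e[0],e[1],-e[2]],1))
E
python3 g.py 45 205 150
```

```text
t 1.05 jig mm [-561.5  524.   205.4] F [ 0.2 -0.7  0.6] width 0.0945
turn [-0.      0.     -0.0372]
tool shift after turn [-606.5 -319.    55.4]
```

>>> carry_out --commands '[[1,[0,0,0],[0,0,-0.0372]],[1,[-30,-16,0],[0,0,0]],[1,[-30,-16,0],[0,0,0]],[1,[-30,-16,0],[0,0,0]],[1,[-30,-16,0],[0,0,0]],[1,[-30,-16,0],[0,0,0]],[1,[-30,-16,0],[0,0,0]],[1,[-30,-16,0],[0,0,0]],[1,[-30,-16,0],[0,0,0]],[1,[-30,-16,0],[0,0,0]]]'

```text
time_s: 2.3
ee_pos: [0.3726, 0.3318, 0.2056]
eef_rot: [3.141, 0.0, 2.924]
force: [0.5, 1.1, 1.1]
grip_width: 0.0009
grip_force: 0.0
```

>>> carry_out --commands '[[1,[-30,-16,0],[0,0,0]],[1,[-30,-16,0],[0,0,0]],[1,[-30,-16,0],[0,0,0]],[1,[-30,-16,0],[0,0,0]],[1,[-30,-16,0],[0,0,0]],[1,[-30,-16,0],[0,0,0]],[1,[-30,-16,0],[0,0,0]],[1,[-30,-16,0],[0,0,0]],[1,[-30,-16,0],[0,0,0]],[1,[-30,-16,0],[0,0,0]]]'

```text
time_s: 3.55
ee_pos: [0.6306, 0.1103, 0.2054]
eef_rot: [-3.142, -0.0, 2.924]
force: [-0.6, 0.8, 0.7]
grip_width: 0.0003
grip_force: 0.0
```

```bash
python3 g.py 45 205 22
```

```text
t 3.55 jig mm [  9.5 219.3 205.4] F [-0.6  0.8  0.7] width 0.0003
turn [-0.     -0.      0.0016]
tool shift after turn [-35.5 -14.3 183.4]
```

>>> carry_out --commands '[[1,[-18,-5,10],[0,0,0]],[1,[-17.5,-5,25],[0,0,0]],[1,[0,0,30],[0,0,0]],[1,[0,0,30],[0,0,0]],[1,[0,0,30],[0,0,0]],[1,[0,0,25],[0,0,0]],[1,[0,0,18],[0,0,0]],[1,[0,0,10],[0,0,0]],[1,[0,0,5],[0,0,0]],[1,[0,0,0],[0,0,0]]]'

```text
time_s: 4.8
ee_pos: [0.6624, 0.0936, 0.0228]
eef_rot: [3.141, 0.0, 2.922]
force: [-0.3, 0.5, -0.1]
grip_width: 0.0001
grip_force: 0.0
```

```bash
python3 g.py 45 132 22
python3 - <<'E'
from h import *
c,K,R,t=cam("side"); cv2.imwrite("pics/s2.png",cv2.resize(c["img"][110:270,220:420],(800,640)[:2],interpolation=cv2.INTER_CUBIC)[:600])
E
```

```text
t 4.8 jig mm [ 44.2 210.   22.8] F [-0.3  0.5 -0.1] width 0.0001
turn [0.0001 0.0005 0.0001]
tool shift after turn [ -0.8 -78.    0.8]
```

View pics/s2.png

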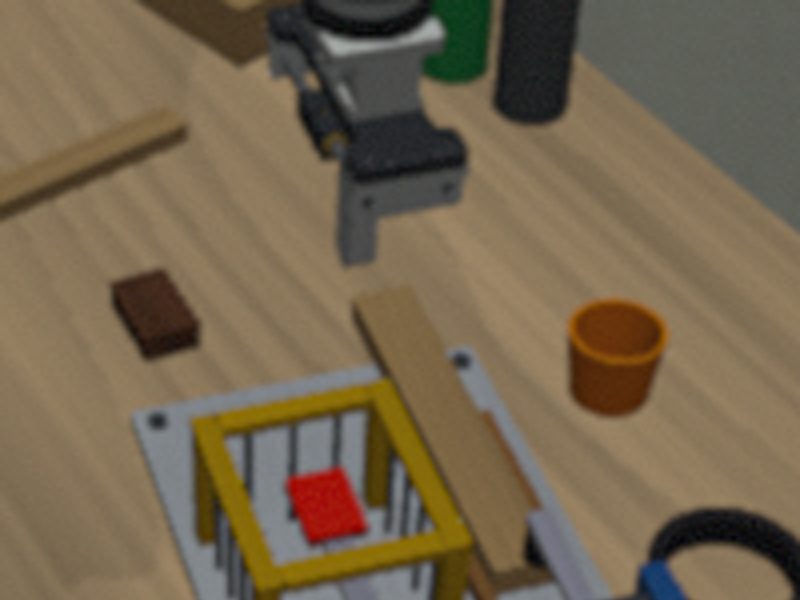

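The picture shows the closed fingertips at about (357,262), in front of the strip's end at (385,295), with a gap of about 30 mm. They sit slightly left of the strip's centre, so I shift 3 mm and start pushing.

>>> carry_out --commands '[[1,[-3,-10,0],[0,0,0]],[1,[0,-10,0],[0,0,0]],[1,[0,-6,0],[0,0,0]],[1,[0,-5,0],[0,0,0]],[1,[0,-5,0],[0,0,0]],[1,[0,-5,0],[0,0,0]],[1,[0,-5,0],[0,0,0]],[1,[0,-5,0],[0,0,0]],[1,[0,-5,0],[0,0,0]],[1,[0,-5,0],[0,0,0]]]'

```text
time_s: 6.1
ee_pos: [0.6518, 0.0331, 0.0225]
eef_rot: [3.142, 0.0, 2.922]
force: [0.3, 1.1, 0.7]
grip_width: 0.0005
grip_force: 0.9
```

```bash
python3 g.py 45 132 22
```

```text
t 6.1 jig mm [ 47.  148.6  22.5] F [0.3 1.1 0.7] width 0.0005
turn [ 0.  0. -0.]
tool shift after turn [  2.  -16.6   0.5]
```

>>> carry_out --commands '[[1,[0,-4,0],[0,0,0]],[1,[0,-3,0],[0,0,0]],[1,[0,-3,0],[0,0,0]],[1,[0,-2,0],[0,0,0]],[1,[0,0,0],[0,0,0]]]'

```text
time_s: 6.72
ee_pos: [0.6491, 0.0214, 0.0223]
eef_rot: [-3.141, -0.0, 2.922]
force: [0.5, 0.0, 0.1]
grip_width: 0.0007
grip_force: 0.0
```

```bash
python3 g.py 45 132 22;python3 - <<'E'
from h import *
c,K,R,t=cam("side"); cv2.imwrite("pics/s3.png",cv2.resize(c["img"][150:300,240:440],(800,600),interpolation=cv2.INTER_CUBIC))
E
```

```text
t 6.725 jig mm [ 47.  136.6  22.3] F [0.5 0.  0.1] width 0.0007
turn [-0.0003 -0.0003 -0.0002]
tool shift after turn [ 2.  -4.6  0.3]
```

View pics/s3.png

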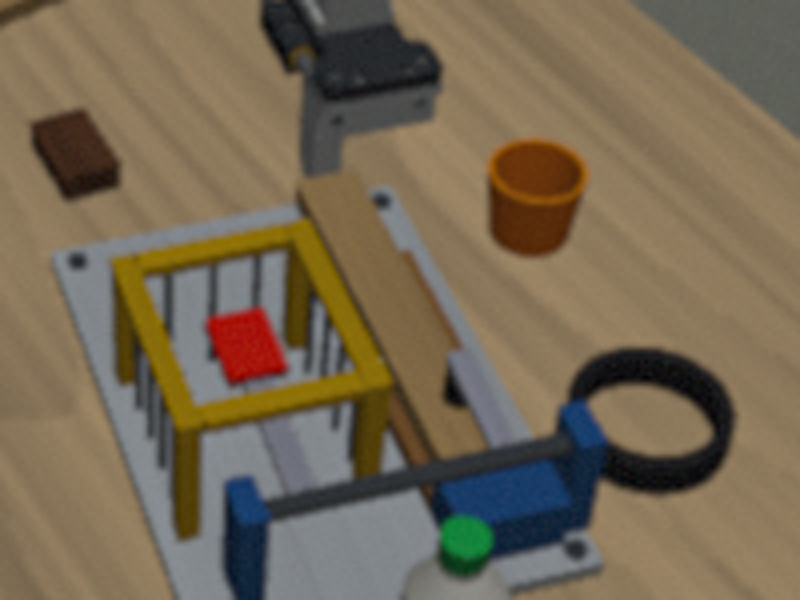

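The fingers are touching the strip's end, at about (325,175), and the strip's far end is close to the blue stop. There is no stop force yet, so I keep pushing slowly.

>>> carry_out --commands '[[1,[0,-1,0],[0,0,0]],[1,[0,-1,0],[0,0,0]],[1,[0,-0.5,0],[0,0,0]],[1,[0,0,0],[0,0,0]]]'

```text
time_s: 7.28
ee_pos: [0.6487, 0.0192, 0.0225]
eef_rot: [-3.141, 0.0, 2.922]
force: [-0.1, 0.3, 1.1]
grip_width: 0.0004
grip_force: 0.0
```

>>> carry_out --commands '[[1,[0,-1,0],[0,0,0]],[1,[0,0,0],[0,0,0]]]'

```text
time_s: 7.52
ee_pos: [0.6485, 0.0182, 0.0225]
eef_rot: [-3.142, 0.0, 2.922]
force: [-0.2, -0.5, 0.3]
grip_width: 0.0007
grip_force: 0.0
```

>>> carry_out --commands '[[1,[0,-1,0],[0,0,0]],[1,[0,0,0],[0,0,0]]]'

```text
time_s: 7.78
ee_pos: [0.6483, 0.0173, 0.0225]
eef_rot: [-3.142, 0.0, 2.922]
force: [-0.5, 0.5, -0.4]
grip_width: 0.0004
grip_force: 0.1
```

>>> carry_out --commands '[[1,[0,-1,0],[0,0,0]],[1,[0,0,0],[0,0,0]]]'

```text
time_s: 8.02
ee_pos: [0.6481, 0.0163, 0.0225]
eef_rot: [-3.142, 0.0, 2.922]
force: [0.1, 0.6, -0.1]
grip_width: 0.0006
grip_force: 0.1
```

>>> carry_out --commands '[[1,[0,-1,0],[0,0,0]],[1,[0,0,0],[0,0,0]]]'

```text
time_s: 8.28
ee_pos: [0.6479, 0.0153, 0.0225]
eef_rot: [3.142, 0.0, 2.922]
force: [-0.1, 1.0, 0.3]
grip_width: 0.0001
grip_force: 0.3
```

>>> carry_out --commands '[[1,[0,-1,0],[0,0,0]],[1,[0,0,0],[0,0,0]]]'

```text
time_s: 8.52
ee_pos: [0.6479, 0.0152, 0.0225]
eef_rot: [3.14, 0.0, 2.922]
force: [1.4, 6.0, -0.0]
grip_width: 0.0002
grip_force: 3.2
```

>>> carry_out --commands '[[1,[0,-1,0],[0,0,0]],[1,[0,0,0],[0,0,0]]]'

```text
time_s: 8.78
ee_pos: [0.6479, 0.015, 0.0227]
eef_rot: [3.139, 0.001, 2.923]
force: [2.8, 11.1, -0.2]
grip_width: 0.0007
grip_force: 5.9
```

```bash
python3 g.py 45 132 22;python3 - <<'E'
from h import *
c,K,R,t=cam("side"); cv2.imwrite("pics/s4.png",cv2.resize(c["img"][200:280,310:420],(800,582),interpolation=cv2.INTER_CUBIC))
E
```

```text
t 8.775 jig mm [ 47.1 130.2  22.7] F [ 2.8 11.1 -0.2] width 0.0007
turn [0.0024 0.001  0.0005]
tool shift after turn [2.1 1.8 0.7]
```

View pics/s4.png

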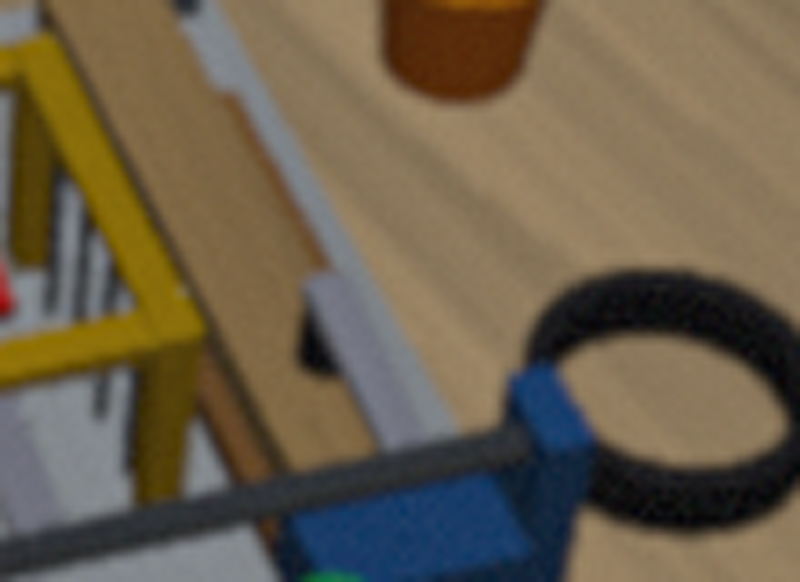

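The strip's far end meets the blue stop, at about (300,480) in the crop, and the push force rose to 11 N with no further travel, so the strip is home. I back off and go up.

>>> carry_out --commands '[[1,[0,4,0],[0,0,0]],[1,[0,12,0],[0,0,0]],[1,[0,14,0],[0,0,0]],[1,[0,5,-10],[0,0,0]],[1,[0,0,-30],[0,0,0]],[1,[0,0,-35],[0,0,0]],[1,[0,0,-35],[0,0,0]],[1,[0,0,-35],[0,0,0]],[1,[0,0,-15],[0,0,0]],[1,[0,0,0],[0,0,0]]]'

```text
time_s: 10.07
ee_pos: [0.6552, 0.0476, 0.183]
eef_rot: [3.141, 0.001, 2.922]
force: [0.2, 0.3, 0.8]
grip_width: 0.0003
grip_force: 0.0
```

```bash
python3 g.py -60 -40 130
```

```text
t 10.075 jig mm [ 47.2 163.6 183. ] F [0.2 0.3 0.8] width 0.0003
turn [ 0.0003  0.0012 -0.    ]
tool shift after turn [ 107.2 -203.6   53. ]
```

>>> carry_out --commands '[[1,[6,-11,0],[0,0,0]],[1,[11,-21,0],[0,0,0]],[1,[13,-25,0],[0,0,0]],[1,[13,-25,0],[0,0,0]],[1,[13,-25,0],[0,0,0]],[1,[13,-25,0],[0,0,0]],[1,[13,-25,0],[0,0,0]],[1,[13,-25,0],[0,0,0]],[1,[12.2,-21.6,20],[0,0,0]],[1,[0,0,33],[0,0,0]]]'

```text
time_s: 11.32
ee_pos: [0.5046, -0.1291, 0.1285]
eef_rot: [-3.141, 0.0, 2.92]
force: [0.8, -0.4, -0.7]
grip_width: 0.0003
grip_force: 0.0
```

>>> carry_out --commands '[[1,[0,0,0],[0,0,0]]]'

```text
time_s: 11.45
ee_pos: [0.504, -0.1277, 0.1269]
eef_rot: [3.141, -0.005, 2.921]
force: [0.3, 0.7, 0.6]
grip_width: 0.0002
grip_force: 0.0
```

```bash
python3 g.py -60 -40 86;python3 - <<'E'
from h import *
for n in("side",):
    c,K,R,t=cam(n); cv2.imwrite("pics/s5.png",cv2.resize(c["img"][150:300,220:420],(800,600),interpolation=cv2.INTER_CUBIC))
    w=np.array(ctrl.get_obs()["ee_pos"]); print("tcp px in crop",(proj(w,K,R,t)-[220,150])*4)
E
```

```text
t 11.45 jig mm [-62.2 -40.5 126.9] F [0.3 0.7 0.6] width 0.0002
turn [ 0.0005 -0.0055 -0.0008]
tool shift after turn [-2.2  0.5 40.9]
tcp px in crop [[322.8912162  274.32887848]]
```

View pics/s5.png

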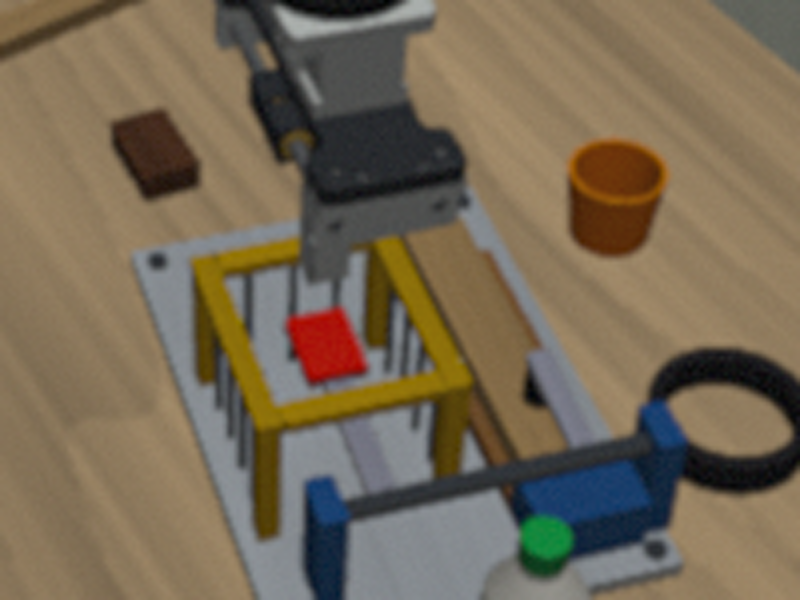

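The tip is at (325,275), directly above the pad at (327,345) and well inside the window. I descend.

>>> carry_out --commands '[[1,[-2,0,10],[0,0,0]],[1,[0,0,15],[0,0,0]],[1,[0,0,12],[0,0,0]],[1,[0,0,4],[0,0,0]],[1,[0,0,3],[0,0,0]],[1,[0,0,3],[0,0,0]],[1,[0,0,3],[0,0,0]],[1,[0,0,3],[0,0,0]],[1,[0,0,3],[0,0,0]],[1,[0,0,2],[0,0,0]]]'

```text
time_s: 12.75
ee_pos: [0.5085, -0.1278, 0.0721]
eef_rot: [3.141, 0.001, 2.922]
force: [-0.5, 5.4, 6.5]
grip_width: 0.0005
grip_force: 3.0
```

>>> carry_out --commands '[[1,[0,0,2],[0,0,0]],[1,[0,0,1],[0,0,0]],[1,[0,0,0],[0,0,0]]]'

```text
time_s: 13.12
ee_pos: [0.5085, -0.1279, 0.069]
eef_rot: [3.141, 0.001, 2.922]
force: [1.6, 4.3, 4.6]
grip_width: 0.0004
grip_force: 2.2
```

```bash
python3 g.py -60 -40 64
```

```text
t 13.125 jig mm [-57.8 -39.7  69. ] F [1.6 4.3 4.6] width 0.0004
turn [0.0005 0.0013 0.0001]
tool shift after turn [ 2.2 -0.3  5. ]
```

>>> carry_out --commands '[[1,[0,0,2],[0,0,0]],[1,[0,0,2],[0,0,0]],[1,[0,0,1],[0,0,0]],[1,[0,0,0],[0,0,0]]]'

```text
time_s: 13.62
ee_pos: [0.5085, -0.128, 0.0641]
eef_rot: [3.141, 0.001, 2.922]
force: [0.7, 4.9, 6.9]
grip_width: 0.0005
grip_force: 3.7
```

>>> carry_out --commands '[[1,[0,0,1],[0,0,0]],[1,[0,0,1],[0,0,0]],[1,[0,0,0],[0,0,0]]]'

```text
time_s: 14.0
ee_pos: [0.5088, -0.1281, 0.0637]
eef_rot: [3.141, 0.002, 2.922]
force: [-7.9, 6.9, 26.2]
grip_width: 0.0007
grip_force: 13.5
```

The pad bottomed out at z = 63.7 mm, where the force jumped to 26 N, so it is on its stop. I withdraw straight up.

>>> carry_out --commands '[[1,[0,0,-3],[0,0,0]],[1,[0,0,-10],[0,0,0]],[1,[0,0,-20],[0,0,0]],[1,[0,0,-30],[0,0,0]],[1,[0,0,-35],[0,0,0]],[1,[0,0,-35],[0,0,0]],[1,[0,0,-25],[0,0,0]],[1,[30,10,-5],[0,0,0]],[1,[40,40,0],[0,0,0]],[1,[40,50,0],[0,0,0]]]'

```text
time_s: 15.25
ee_pos: [0.422, -0.0074, 0.2247]
eef_rot: [-3.141, 0.0, 2.92]
force: [1.0, 1.4, 0.0]
grip_width: 0.0006
grip_force: 0.0
```

>>> carry_out --commands '[[1,[30,50,0],[0,0,0]],[1,[20,50,0],[0,0,0]],[1,[0,30,0],[0,0,0]],[1,[0,0,0],[0,0,0]],[1,[0,0,0],[0,0,0]]]'

```text
time_s: 15.88
ee_pos: [0.4026, 0.1292, 0.2245]
eef_rot: [-3.141, -0.0, 2.922]
force: [-0.8, 0.1, -0.4]
grip_width: 0.0005
grip_force: 0.0
```

```bash
python3 g.py; sed -i 's/255,0,255/255,0,255/; s/box(26,64,-75,165,34,(0,0,0))/box(26,64,-120,120,34,(0,0,0))/; s/-18,84,/-18,64,/' fit.py
sed 's/np.save("jig.npy",p)/p=np.load("jig.npy")/' fit.py > f2.py; python3 f2.py >/dev/null
python3 - <<'E'
import cv2,numpy as np
a,b=[cv2.imread(f"pics/ov_{n}.png") for n in("top","side")]
cv2.imwrite("pics/fin.png",cv2.resize(np.hstack([a,b]),(800,367)))
E
```

```text
t 15.875 jig mm [-217.2  188.2  224.5] F [-0.8  0.1 -0.4] width 0.0005
turn [-0.0003 -0.     -0.0001]
```

View pics/fin.png

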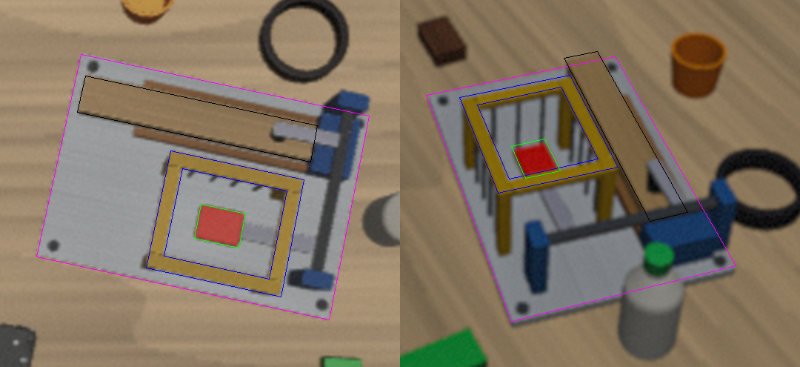

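The final picture shows the strip matching its home outline against the stop. The pad matches its pressed outline, the finger is lowered, and the tape, glue, cup and offcut have not moved. Time to hand in.

```bash
python3 -c "
from station import ctrl
print(ctrl.hand_in())"
```

```text
the job is handed in; nothing more can be done
None
```

The job is handed in at about 16 s: the strip was pushed home against the blue stop, then the red pad was pressed to its stop through the guard window, and the arm was drawn back clear. I saw no sign of guard contact, and the loose items stayed where they were.

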